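Make up two microscope part kits

TASK

Make up two microscope kits from the parts standing on the bench: in the three-bay tray, the longest objective in the bay beside the tray's finger tab, the eyepiece in the middle bay and the specimen clip in the bay farthest from the tab; in the two-bay tray, the condenser lens in the bay beside the tab and the shortest objective in the other. Set each part down the same way up as it stands now, in the middle of its bay, and leave the middle-length objective, the slide box and the bottle where they are.

Things in the scene. Friction and masses are not known exactly. Their poses are not given: they have to be found in the camera images.
- obj_long_c (a point): The longest of three bright steel microscope objectives with a black knurled band: 34 mm diameter, 64 mm tall (the top 18 mm is a narrower nose). The point is on its axis, half-way up, 32 mm above its foot. It stands on the bench and its z axis points up.
- obj_mid_c (a point): The middle-length steel objective, to be left alone: 28 mm diameter, 44 mm tall (the top 18 mm narrower). The point is on its axis, 22 mm above its foot. It stands on the bench and its z axis points up.
- obj_short_c (a point): The shortest steel objective: 22 mm diameter, 28 mm tall (the top 12 mm is narrower, the first 7 mm of this 16 mm across). The point is on its axis, 14 mm above its foot. It stands on the bench and its z axis points up.
- eyepiece_c (a point): The eyepiece: a black collar 34 mm in diameter and 30 mm tall, with a bright tube 23 mm in diameter and 20 mm long rising from it; 50 mm tall in all. The point is on its axis, 25 mm above its foot (still on the collar). It stands on the bench and its z axis points up.
- condenser_c (a point): The condenser lens: a squat black cell 44 mm in diameter and 22 mm tall, with a glass dome about 5 mm high on top. The point is on its axis, 11 mm above its foot. It stands on the bench and its z axis points up.
- clip_c (a point): The specimen clip: a flat L-shaped aluminium plate, 5 mm thick, 36 mm by 26 mm, with an upright steel thumb knob 14 mm in diameter reaching from 8 to 38 mm above the bench to pick it up by. The plate reaches at most 27 mm from the knob's axis. The point is on the knob's axis, 25 mm above the underside of the plate. z points up along the knob.
- tray3: The three-bay kit tray, 232 mm by 84 mm without tab, grey floor, aluminium rims, a row of 3 bays 72 x 76 mm. Fixed. Bay floors at 3 mm, rims and dividers 4 mm thick, 10 mm high. A flat finger tab (26 mm long, 44 wide, dark slot) sticks out of one short end. Origin: centre of the underside without the tab; x along the bays towards the tab, z up. Bay centres at x = +76 mm (beside the tab), 0 (middle) and -76 mm (farthest from the tab), y = 0.
- tray2: The two-bay kit tray, 156 mm by 84 mm without tab, grey floor, aluminium rims, a row of 2 bays 72 x 76 mm. Fixed. Bay floors at 3 mm, rims and dividers 4 mm thick, 10 mm high. A flat finger tab (26 mm long, 44 wide, dark slot) sticks out of one short end. Origin: centre of the underside without the tab; x along the bays towards the tab, z up. Bay centres at x = +38 mm (beside the tab) and -38 mm (the other bay), y = 0.
- slide_box: A closed wooden slide box, 85 x 100 x 30 mm, with a brass catch; a bystander beyond the stock. Origin: centre of its underside.
- bottle: A small amber bottle, 40 mm diameter, 85 mm tall; a bystander beyond the stock. Origin: centre of its underside.
Mind the look-alikes: they are no part of the job. Leave any turquoise look-alike of the tray2 alone.

How it is judged:
By the outcome, as a careful person would: the job done as asked, in the order asked, and still so for the second after the job is handed in, with the robot touching nothing.
It also fails if it takes over 104 s, if anything falls off the work surface, if the arm or the gripper's body presses on something with over 40 N, if the wrist force passes 120 N, or if a joint passes its speed limit or range.

ROBOT

A 6-joint arm with a two-finger parallel gripper is mounted at the origin on the work surface. World frame = base frame: x ahead of the robot, y to its left, z up, the work surface at z = 0. Lengths are in m, angles in rad, forces in N, time in s.
With the tool pointing down it reaches from about 0.35 to 1 m from the base axis. Payload 7.1 kg.
Tool frame: the origin (TCP) lies between the finger pads; the fingertips stand 22 mm ahead of it and the grasp point (between the pads) lies 3 mm ahead of it; x points along the fingers, y is the direction in which the jaws open and shut, and the axes are right-handed (so a half turn about x gives the same grasp; the last joint's range is limited). The gripper opens to 85 mm and grips with 20 to 120 N. Pads are 22 mm wide; open, the fingers measure 114 mm over their backs; the gripper's body (76 mm by 85 mm) begins 54 mm behind the grasp point. The pads swing forward as they close: fully open they stand 13 mm farther back than shut.
Start: joints at [1.206, 0.423, 1.63, -0, 1.089, -0.019], TCP at [0.212, 0.588, 0.22] pointing down, gripper open.
Joint ranges: [-3, 3], [-0.9, 2.11], [0.09, 2.58], [-1.31, 4.45], [0.11, 2.69], [-2.54, 2.54]. Speed limits (rad/s): [2.39, 2.39, 3.01, 3.14, 3.14, 3.14].

INTERFACE

Orientations are given as a rotation vector (axis times angle).
In Python, from rig import manip gives the robot as it stands. The module is installed in compiled form; this text tells all that it offers. Calls block until the motion is done:
- manip.move_to(position, orientation): joint-space move of the TCP to a pose.
- manip.servo_line(position, orientation=None, rate=0.15): straight line of the TCP; orientation=None keeps the orientation; rate is the mean speed in m/s.
- manip.set_joints(angles): joint-space move.
- manip.command_gripper(opening, f_grip=None): finger opening in m; f_grip is the grip in N (None keeps the last); returns when the fingers have stopped.
- manip.hold(seconds).
- manip.solve_ik(position, orientation): joint angles nearest the present ones, or None.
- manip.camera(name): name is "scene" or "top"; returns a dict with "image" (384x512x3 uint8, red, green, blue), "fx", "fy", "cx", "cy" (pixels), "cam_to_world" (4x4, takes a point from camera to world coordinates). Camera axes: x right, y down, z forward; pixel columns grow to the right and rows downward; lengths in m; the calibration is good to about 2 mm. A picture is of the moment at which its call begins. There is no depth.
A pose or a line that the arm cannot do raises manip.IKError and nothing moves.
- manip.sign_off(): hands the job in, once; it reports no verdict.
Readings, each from a call of its own:
- manip.get_time(): time.
- manip.get_joint_positions(): joint angles.
- manip.get_joint_vel(): joint speeds.
- manip.get_tau(): joint torques, N m.
- manip.get_position(): TCP position.
- manip.get_ee_rot(): TCP orientation.
- manip.get_contact_force(): force on the tool from outside, world axes, zero at the start.
- manip.get_torque(): the same for the moment, N m.
- manip.get_width(): finger opening in m.
Only numpy, scipy, OpenCV 4.12 (cv2) and the standard library are available. Lean on these libraries where they do the work, as an engineer would, in place of code of your own. Each camera call takes 0.05 s, during which the arm holds its last target.

## Working session

There is one attempt and no reset: what is moved stays moved. The work goes in short steps, each a Python script; the robot and the scene stay as the last script left them, time stands still between calls to the robot, and variables do not carry over. Pictures are saved under pics/ and viewed, and the job is handed in when it is done.

```bash
mkdir -p pics; ls; python3 - <<'E'
from rig import manip
import cv2,numpy as np
for n in ("scene","top"):
    c=manip.camera(n); im=c["image"]; np.save(f"pics/{n}0.npy",im)
    np.savez(f"pics/{n}0.npz",**{k:np.array(v) for k,v in c.items()})
    cv2.imwrite(f"pics/{n}0.png",cv2.resize(im[...,::-1],(800,600),interpolation=cv2.INTER_CUBIC))
    print(n,c["fx"],c["fy"],c["cx"],c["cy"]);print(np.round(c["cam_to_world"],4))
print(manip.get_time(),manip.get_ee_rot())
E
```

```text
pics
scene 383.7124481986662 383.7124481986662 254.89512054937518 188.69750071147251
[[ 0.1294  0.6023 -0.7878  1.2684]
 [ 0.9913 -0.0977  0.0881 -0.1428]
 [-0.0238 -0.7923 -0.6097  0.6197]
 [ 0.      0.      0.      1.    ]]
top 499.4880547048394 499.4880547048394 265.7395860450573 197.03389766353453
[[ 0.0242 -0.9817  0.1888  0.2505]
 [-0.9996 -0.0213  0.0174 -0.0638]
 [-0.0131 -0.1892 -0.9819  1.5175]
 [ 0.      0.      0.      1.    ]]
0.1 [ 0.27033433  1.55397079 -0.27242316]
```

View pics/scene0.png

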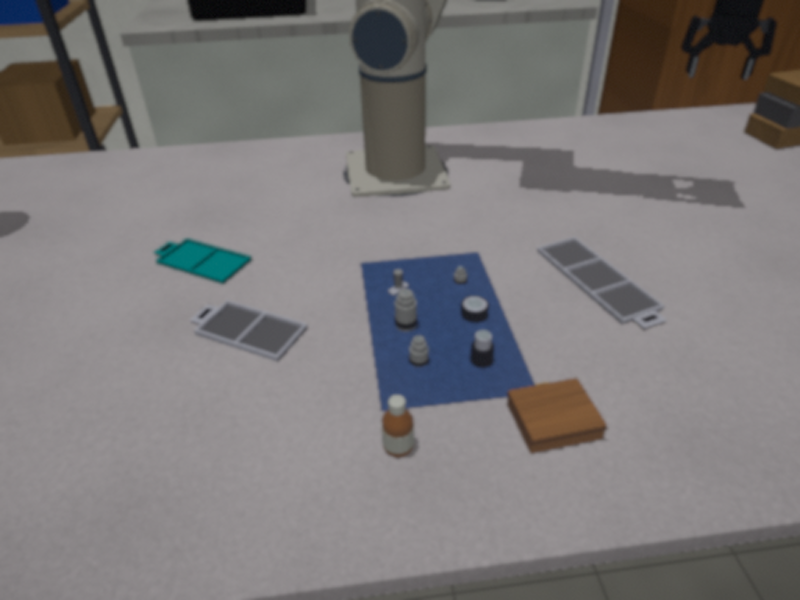

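View pics/top0.png

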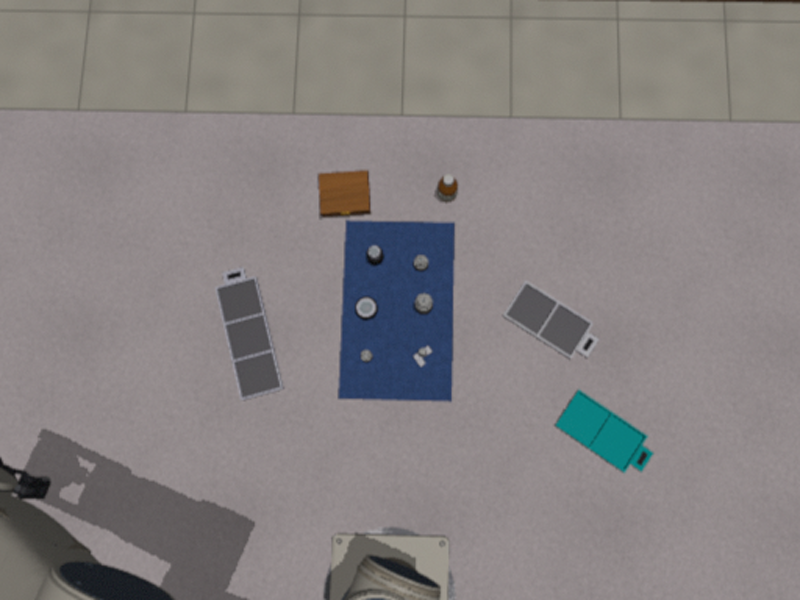

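The top view (800x600) shows these candidates:
- Eyepiece at (374,254), condenser at (366,307), clip at (423,355).
- Steel objectives at (421,262), (424,302) and (366,355). I take these as mid, long and short.
- tray3 at (249,337) with its tab at (234,274).
- Grey tray2 at (549,320) with its tab at (588,344). The turquoise look-alike is at (603,430).
- Bottle at (447,187) and slide box at (344,193).

I'll check these in close crops.

```bash
python3 - <<'E'
import cv2,numpy as np
s=np.load("pics/scene0.npy")[...,::-1]; t=np.load("pics/top0.npy")[...,::-1]
a=cv2.resize(s[160:262,228:344],None,fx=5,fy=5,interpolation=cv2.INTER_CUBIC)
cv2.imwrite("pics/cs.png",a)
b=cv2.resize(t[138:260,214:296],None,fx=4.9,fy=4.9,interpolation=cv2.INTER_CUBIC)
cv2.imwrite("pics/ct.png",b); print(a.shape,b.shape)
E
```

```text
(510, 580, 3) (598, 402, 3)
```

View pics/cs.png

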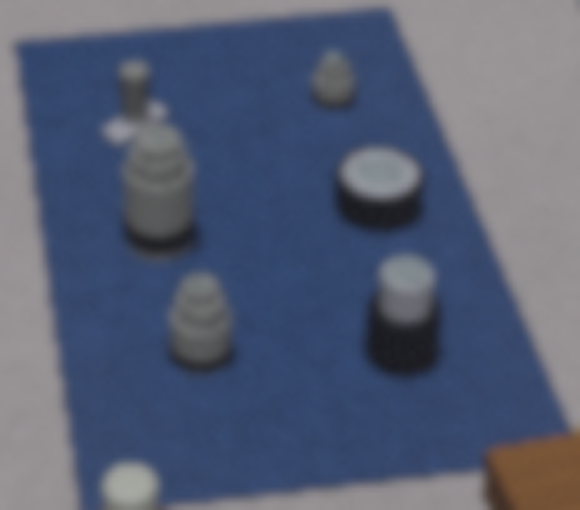

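View pics/ct.png

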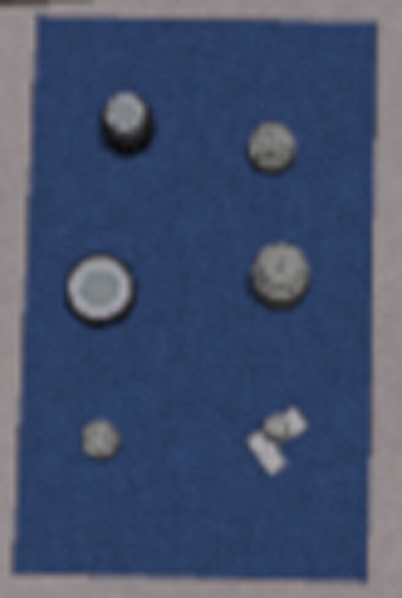

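Both crops agree with that choice. In the scene crop, the tallest steel objective is at (158,190), the middle one at (200,320) and the shortest at (333,80). The clip is at (133,95), the condenser at (380,187) and the eyepiece at (403,315). Next I measure positions.

```bash
cat > vis.py <<'E'
import cv2,numpy as np
def load(n,k="0"):
    d=np.load(f"pics/{n}{k}.npz"); return {q:d[q] for q in d.files}
def ray(c,u,v):
    d=np.array([(u-c["cx"])/c["fx"],(v-c["cy"])/c["fy"],1.0]); T=c["cam_to_world"]
    return T[:3,3],T[:3,:3]@d
def plane(c,u,v,z):
    o,d=ray(c,u,v); return o+d*(z-o[2])/d[2]
def cross(c1,p1,c2,p2):
    o1,d1=ray(c1,*p1);o2,d2=ray(c2,*p2)
    A=np.stack([d1,-d2],1);s=np.linalg.lstsq(A,o2-o1,rcond=None)[0]
    a,b=o1+s[0]*d1,o2+s[1]*d2
    return (a+b)/2,np.linalg.norm(a-b)
def matblobs(c,roi):
    im=c["image"]; hsv=cv2.cvtColor(im,cv2.COLOR_RGB2HSV)
    x0,y0,x1,y1=roi
    blue=((hsv[...,0]>95)&(hsv[...,0]<130)&(hsv[...,1]>110)&(hsv[...,2]>60)).astype(np.uint8)
    m=np.zeros_like(blue)
    cs,_=cv2.findContours(blue[y0:y1,x0:x1].copy(),cv2.RETR_EXTERNAL,cv2.CHAIN_APPROX_NONE)
    k=max(cs,key=cv2.contourArea); h=np.zeros((y1-y0,x1-x0),np.uint8); cv2.fillPoly(h,[cv2.convexHull(k)],1)
    m[y0:y1,x0:x1]=cv2.erode(h,np.ones((3,3)))
    m&=(1-blue)
    n,l,st,ce=cv2.connectedComponentsWithStats(m)
    return [(st[i],ce[i]) for i in range(1,n) if st[i][4]>=12],m
def trayfit(c,roi,z):
    im=c["image"].astype(int); x0,y0,x1,y1=roi; s=im[y0:y1,x0:x1]
    m=(s.max(2)<110).astype(np.uint8)   # grey floors
    n,l,st,ce=cv2.connectedComponentsWithStats(m)
    return [(ce[i]+[x0,y0],st[i][4]) for i in range(1,n) if st[i][4]>6]
E
python3 - <<'E'
from vis import *
t=load("top");s=load("scene")
for n,c,r in(("top",t,(214,138,296,260)),("scene",s,(228,160,344,262))):
    b,m=matblobs(c,r)
    print(n,[(st.tolist(),ce.round(1).tolist()) for st,ce in b])
    x0,y0,x1,y1=r
    cv2.imwrite(f"pics/m_{n}.png",cv2.resize(m[y0:y1,x0:x1]*255,None,fx=4,fy=4))
print("t3",trayfit(t,(135,170,185,258),.003))
print("t2",trayfit(t,(318,178,386,232),.003))
print("t3s",trayfit(s,(340,150,428,212),.003))
print("t2s",trayfit(s,(120,190,200,232),.003))
E
```

```text
top [([235, 156, 11, 14, 119], [239.6, 162.8]), ([264, 163, 11, 11, 94], [269.0, 167.7]), ([265, 187, 13, 14, 142], [270.7, 193.6]), ([227, 189, 15, 16, 176], [233.9, 196.8]), ([264, 221, 13, 14, 107], [269.9, 227.0]), ([230, 223, 9, 9, 61], [234.1, 227.2])]
scene [([289, 169, 11, 13, 105], [294.3, 175.5]), ([247, 171, 21, 42, 542], [257.8, 193.3]), ([295, 188, 18, 18, 272], [303.6, 196.6]), ([302, 210, 14, 25, 315], [308.6, 222.2]), ([261, 214, 14, 21, 247], [267.6, 224.2]), ([324, 247, 8, 4, 14], [327.1, 248.1]), ([247, 251, 14, 9, 102], [253.2, 255.3])]
t3 [(array([149.5 , 175.75]), np.int32(24)), (array([152.99625468, 191.88202247]), np.int32(534)), (array([158.45137615, 215.43853211]), np.int32(545)), (array([164.15658363, 239.36120996]), np.int32(562))]
t2 [(array([339.90037594, 197.15037594]), np.int32(532)), (array([361.12569316, 210.65064695]), np.int32(541)), (array([375.92, 219.88]), np.int32(25))]
t3s [(array([364.29931973, 161.71768707]), np.int32(294)), (array([381.65352113, 175.73521127]), np.int32(355)), (array([371.57142857, 183.85714286]), np.int32(7)), (array([400.94212963, 191.36574074]), np.int32(432)), (array([389.44, 199.08]), np.int32(25)), (array([415.38095238, 203.33333333]), np.int32(21))]
t2s [(array([146.82869379, 205.49678801]), np.int32(467)), (array([130.47619048, 200.19047619]), np.int32(21)), (array([172.28962818, 213.54794521]), np.int32(511)), (array([190.66666667, 215.0952381 ]), np.int32(21)), (array([181.        , 226.14285714]), np.int32(14))]
```

```bash
python3 - <<'E'
import cv2,numpy as np
a=cv2.imread("pics/m_top.png");b=cv2.imread("pics/m_scene.png");h=max(a.shape[0],b.shape[0])
f=lambda q:cv2.copyMakeBorder(q,0,h-q.shape[0],0,8,cv2.BORDER_CONSTANT,value=(90,0,0))
cv2.imwrite("pics/mm.png",np.hstack([f(a),f(b)]))
E
```

```text
(no output)
```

View pics/mm.png

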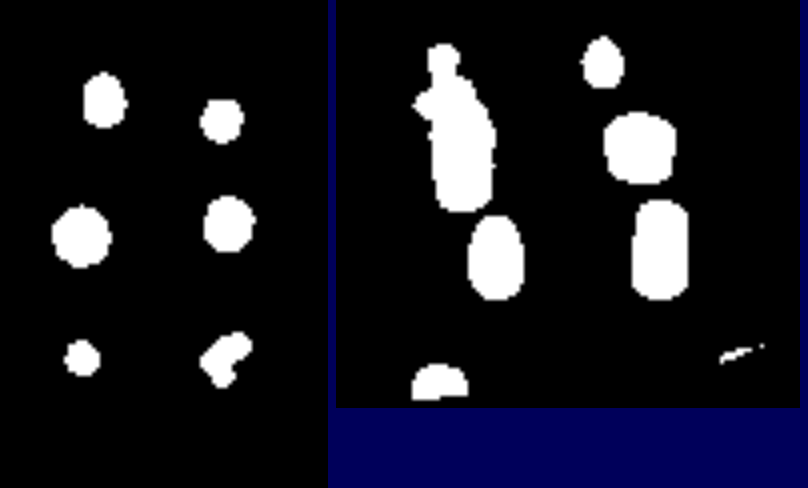

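The masks separate all six parts in the top view. In the scene view the long objective and the clip merge, so I handle the clip knob by hand in a zoom.

```bash
python3 - <<'E'
from vis import *
t=load("top");s=load("scene")
T={"eye":((239.6,162.8),.025,(308.6,222.2)),"mid":((269,167.7),.02,(267.6,224.2)),"long":((270.7,193.6),.030,(259.6,197.9)),"cond":((233.9,196.8),.012,(303.6,196.6)),"short":((234.1,227.2),.012,(294.3,175.5))}
for k,(p,h,q) in T.items():
    X,g=cross(t,p,s,q)
    print(k,plane(t,*p,h)[:2].round(4),plane(s,*q,h)[:2].round(4),"cross",X.round(4),g.round(4))
b3=[plane(t,*p,.003)[:2] for p in((153,191.88),(158.45,215.44),(164.16,239.36),(149.5,175.75))]
b2=[plane(t,*p,.003)[:2] for p in((361.13,210.65),(339.9,197.15),(375.9,219.9))]
print(np.round(b3,4),np.round(b2,4))
print("scene b3",plane(s,400.94,191.4,.003)[:2],plane(s,381.65,175.7,.003)[:2],plane(s,364.3,161.7,.003)[:2],"b2",plane(s,146.8,205.5,.003)[:2],plane(s,172.3,213.5,.003)[:2])
def z(c,x0,y0,x1,y1,f): return cv2.resize(c["image"][y0:y1,x0:x1,::-1],None,fx=f,fy=f,interpolation=cv2.INTER_NEAREST)
a=z(t,258,216,282,240,16);b=z(s,242,166,272,214,8)
cv2.imwrite("pics/clip.png",np.hstack([a,b]));print(a.shape,b.shape)
E
```

```text
eye [0.6433 0.046 ] [0.6433 0.0475] cross [0.6434 0.0467 0.0252] 0.0015
mid [ 0.6309 -0.045 ] [ 0.6301 -0.0446] cross [ 0.6308 -0.0449  0.0206] 0.0003
long [ 0.5475 -0.0522] [ 0.5448 -0.051 ] cross [ 0.5472 -0.0517  0.0319] 0.0009
cond [0.5386 0.0608] [0.5352 0.062 ] cross [0.5382 0.0609 0.0145] 0.0005
short [0.4446 0.0568] [0.4422 0.058 ] cross [0.4445 0.057  0.0137] 0.0008
[[0.5504 0.3134]
 [0.4769 0.2916]
 [0.4037 0.2694]
 [0.6015 0.3278]] [[ 0.5056 -0.3302]
 [ 0.5463 -0.2654]
 [ 0.478  -0.3748]]
scene b3 [0.54307788 0.31626113] [0.46928661 0.29453152] [0.39595309 0.27254146] b2 [ 0.4967698  -0.33177488] [ 0.53796491 -0.26651885]
(384, 384, 3) (384, 240, 3)
```

View pics/clip.png

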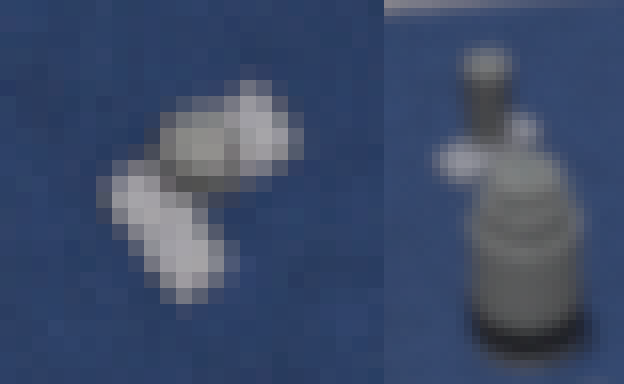

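```bash
cat > arm.py <<'E'
from rig import manip
import numpy as np,cv2
from scipy.spatial.transform import Rotation as R
HI=.17
def rv(a):
    y=np.array([np.cos(a),np.sin(a),0]);x=np.array([0,0,-1.]);return R.from_matrix(np.stack([x,y,np.cross(x,y)],1)).as_rotvec()
def best(p,deg,allp):
    q0=np.array(manip.get_joint_positions());o=[]
    for d in (deg,deg+180):
        r=rv(np.radians(d));ok=True;cost=0
        for pp in allp:
            q=manip.solve_ik(pp,r)
            if q is None: ok=False;break
            cost=max(cost,np.abs(np.array(q)-q0).max())
        if ok:o.append((cost,d,r))
    return min(o,key=lambda e:e[0])
def over(xy,deg,z,hi=HI):
    P=[[*xy,hi],[*xy,z]];c,d,r=best(P[0],deg,P);manip.move_to(P[0],r);return r
def down(xy,z,rate=.12): manip.servo_line([*xy,z],rate=rate)
def snap(k):
    for n in("scene","top"):
        c=manip.camera(n);np.savez(f"pics/{n}{k}.npz",**{a:np.array(b) for a,b in c.items()})
def st(m=""): print(m,"t",round(manip.get_time(),2),"p",np.round(manip.get_position(),4),"w",round(manip.get_width(),4),"F",np.round(manip.get_contact_force(),1))
B3={"tab":(.5499,.3134),"mid":(.4764,.2916),"far":(.4032,.2694)}
B2={"tab":(.5052,-.3298),"far":(.5459,-.2650)}
E
python3 - <<'E'
from vis import *
t=load("top");s=load("scene")
print(cross(t,(270,224.7),s,(254.4,173.5)),plane(t,270,224.7,.038))
from arm import *
st()
over((.547,-.052),90,.042); st("over")
c=manip.camera("scene");np.savez("pics/sceneA.npz",**{a:np.array(b) for a,b in c.items()})
down((.547,-.052),.042); st("down")
manip.command_gripper(0.0,40); st("grip")
snap("B")
manip.servo_line([.547,-.052,.17],rate=.25); st("up")
snap("C")
for k in "ABC":
    im=load("scene",k)["image"]
    cv2.imwrite(f"pics/s{k}.png",cv2.resize(im[60:220,190:330,::-1],None,fx=3.6,fy=3.6,interpolation=cv2.INTER_CUBIC))
E
```

```text
(array([ 0.45130112, -0.05186523,  0.03767533]), np.float64(0.0007585607865331574)) [ 0.45121945 -0.05224525  0.038     ]
 t 0.1 p [0.2117 0.5875 0.2188] w 0.0854 F [-0.7 -0.6  0.3]
over t 2.67 p [ 0.5472 -0.0513  0.1701] w 0.0857 F [-0.5  0.1  1.6]
down t 3.93 p [ 0.5476 -0.0521  0.0426] w 0.0855 F [-0.2  0.6 -0.5]
grip t 4.54 p [ 0.5472 -0.0519  0.0425] w 0.0245 F [-1.   1.3  4.9]
up t 5.3 p [ 0.5461 -0.0519  0.1691] w 0.0239 F [-1.   0.1 -3.6]
```

```bash
cd pics; python3 - <<'E'
import cv2,numpy as np
cv2.imwrite("sBC.png",np.hstack([cv2.resize(cv2.imread(f"s{k}.png"),None,fx=.78,fy=.95) for k in "BC"]))
E
```

```text
(no output)
```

View pics/sBC.png

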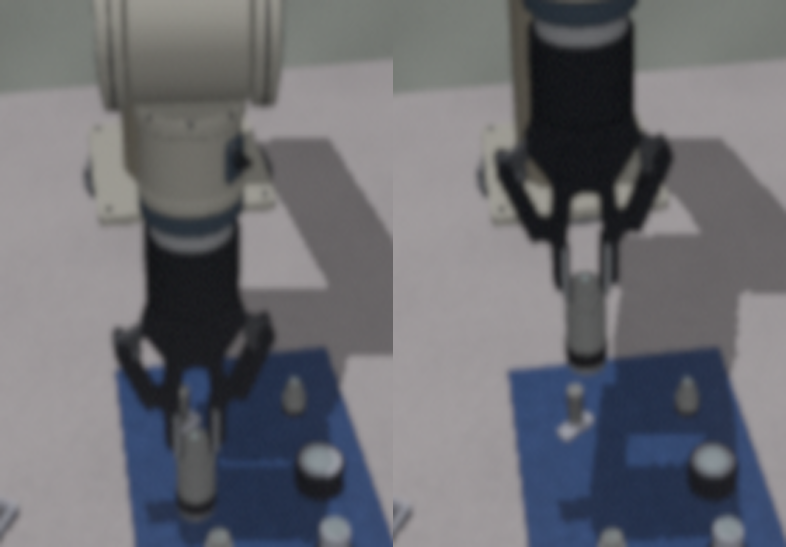

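View pics/sA.png

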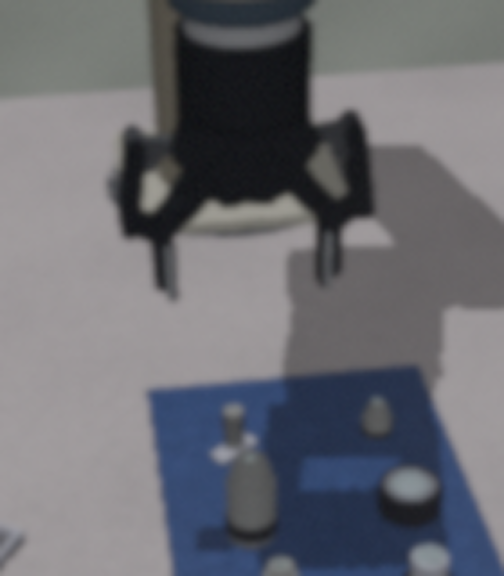

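```bash
python3 - <<'E'
from vis import *
s=load("scene","C")
def atx(u,v,x):
    o,d=ray(s,u,v);return o+d*(x-o[0])/d[0]
im=s["image"][120:176,236:276,::-1]
cv2.imwrite("pics/zc.png",cv2.resize(im,None,fx=10,fy=10,interpolation=cv2.INTER_CUBIC))
for v in(140,145,150,155,160,165,168): print(v,atx(258,v,.546).round(4))
E
```

```text
140 [ 0.546  -0.052   0.1934]
145 [ 0.546  -0.0522  0.1808]
150 [ 0.546  -0.0524  0.1679]
155 [ 0.546  -0.0527  0.1548]
160 [ 0.546  -0.0529  0.1415]
165 [ 0.546  -0.0532  0.1279]
168 [ 0.546  -0.0534  0.1196]
```

View pics/zc.png

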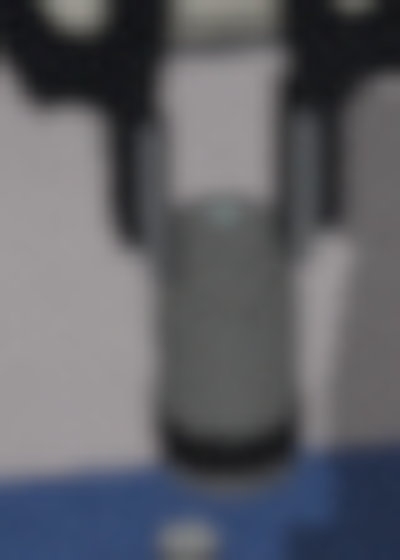

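The long objective is held upright, but the pads only cover the top 11 mm or so, on the 24 mm nose. The pad tips are about 10–14 mm above the reported TCP height, where the description says 22 mm below it. I'll place this part with the same relative height, feeling for contact, and calibrate the tip offset before the next pick.

```bash
python3 - <<'E'
from vis import *
from arm import *
c=load("scene","0")
o,d=ray(c,479,48);p=o+d*(.212-o[0])/d[0];print("start tip px z",p.round(3))
xy=B3["tab"]
P=[[*xy,HI],[*xy,.045]];_,dg,r=best(P[0],106.7,P);print(dg)
manip.servo_line(P[0],r,rate=.25); st("over"); snap("D")
im=load("scene","D")["image"]
cv2.imwrite("pics/sD.png",cv2.resize(im[70:220,330:470,::-1],None,fx=4,fy=4,interpolation=cv2.INTER_CUBIC))
E
```

```text
start tip px z [0.212 0.653 0.243]
286.7
over t 7.01 p [0.5499 0.3123 0.1699] w 0.0242 F [-0.6 -0.4 -1.6]
```

View pics/sD.png

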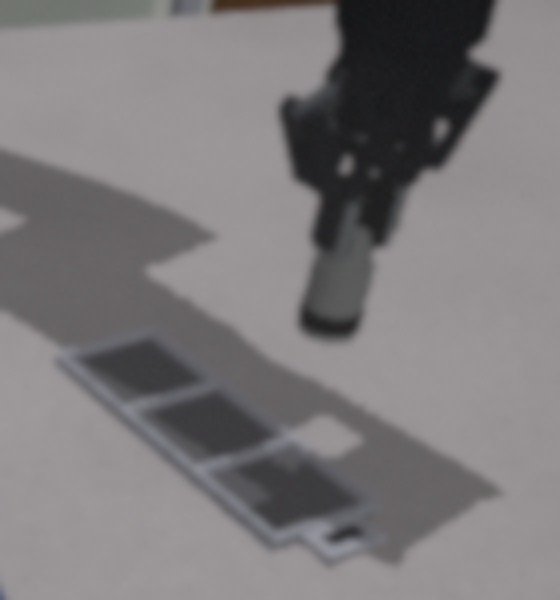

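```bash
python3 - <<'E'
from vis import *
from arm import *
xy=B3["tab"]
f0=np.mean([manip.get_contact_force()[2] for _ in range(5)])
down(xy,.055); 
f0=manip.get_contact_force()[2]
for z in (.050,.048,.0465,.0455,.045):
    down(xy,z,.04); f=manip.get_contact_force()[2]; print(z,round(f,1),round(manip.get_position()[2],4))
    if f-f0>6: break
manip.hold(.2); manip.command_gripper(.06); st("rel")
manip.servo_line([*xy,.14],rate=.25); snap("E"); st()
im=load("scene","E")["image"]
cv2.imwrite("pics/sE.png",cv2.resize(im[70:220,330:470,::-1],None,fx=4,fy=4,interpolation=cv2.INTER_CUBIC))
im=load("top","E")["image"]
cv2.imwrite("pics/tE.png",cv2.resize(im[130:280,100:250,::-1],None,fx=4,fy=4,interpolation=cv2.INTER_CUBIC))
E
```

```text
0.05 -2.0 0.0502
0.048 -1.3 0.0479
0.0465 -1.5 0.0464
0.0455 -0.4 0.0457
0.045 5.1 0.0456
rel t 10.12 p [0.5498 0.3133 0.0448] w 0.0598 F [ 0.1 -0.  -0. ]
 t 10.76 p [0.5491 0.3129 0.139 ] w 0.0599 F [-0.3 -0.8 -1.5]
```

View pics/sE.png

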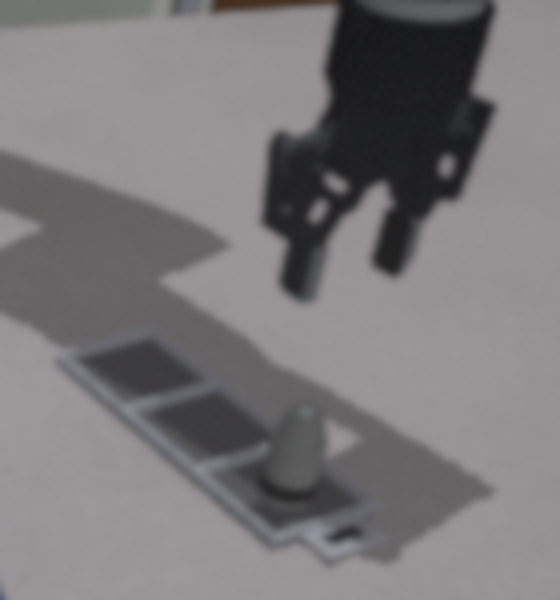

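```bash
python3 - <<'E'
from vis import *
from arm import *
c=load("scene","E")
for u,v in((405.5,145),(428,138.7),(416.7,142)):
    o,d=ray(c,u,v); p=o+d*(.55-o[0])/d[0]; print(p.round(4))
t=load("top","E")
cv2.imwrite("pics/tE.png",cv2.resize(t["image"][150:270,110:230,::-1],None,fx=5,fy=5,interpolation=cv2.INTER_CUBIC))
E
```

```text
[0.55   0.2927 0.1481]
[0.55   0.3446 0.1598]
[0.55   0.3186 0.1536]
```

View pics/tE.png

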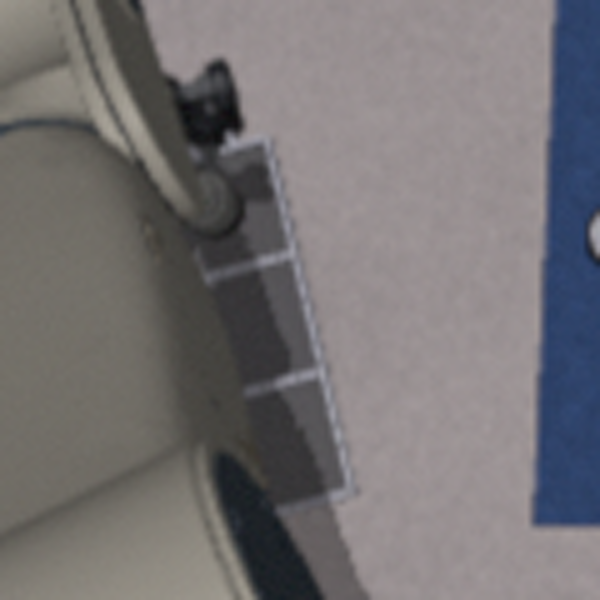

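The long objective stands upright in the tab bay at scene crop (295,455). With the TCP at .139 the fingertips measured about .150, so they sit some 10–14 mm above the reported TCP. I'll approach the eyepiece in stages and check the tip height by picture.

```bash
python3 - <<'E'
from vis import *
from arm import *
xy=(.6434,.0467)
over(xy,90,.002,.14)
down(xy,.020,.2); st("low"); snap("F")
im=load("scene","F")["image"]
cv2.imwrite("pics/sF.png",cv2.resize(im[150:260,240:360,::-1],None,fx=5,fy=5,interpolation=cv2.INTER_CUBIC))
E
```

```text
low t 12.6 p [0.6441 0.0474 0.0208] w 0.0601 F [0.1 0.5 0.4]
```

View pics/sF.png

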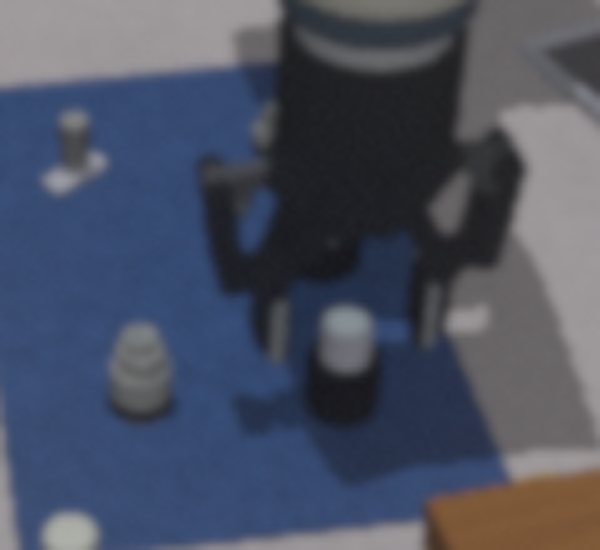

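Tips are at crop (275,362) and (428,348), straddling the eyepiece (345,365) at about 30–35 mm height. I need to go down about 20 mm more.

```bash
python3 - <<'E'
from vis import *
from arm import *
xy=(.6434,.0467)
for z in(.010,.004,.0):
    down(xy,z,.06); f=manip.get_contact_force(); print(z,np.round(f,1))
    if abs(f[2])>8: break
snap("G")
manip.command_gripper(0,40); st("grip")
snap("H")
manip.servo_line([*xy,.13],rate=.25); st("up"); snap("I")
cv2.imwrite("pics/sGI.png",np.hstack([cv2.resize(load("scene",k)["image"][y:y+110,250:350,::-1],None,fx=4,fy=5,interpolation=cv2.INTER_CUBIC) for k,y in(("H",150),("I",110))]))
E
```

```text
0.01 [0.2 0.  0.4]
0.004 [0.3 0.9 0.3]
0.0 [0.1 0.1 0.5]
grip t 13.97 p [6.437e-01 4.670e-02 4.000e-04] w 0.0323 F [-0.6  0.2  3.2]
up t 14.74 p [0.6424 0.0466 0.1289] w 0.0325 F [ 0.1 -0.4 -2.4]
```

View pics/sGI.png

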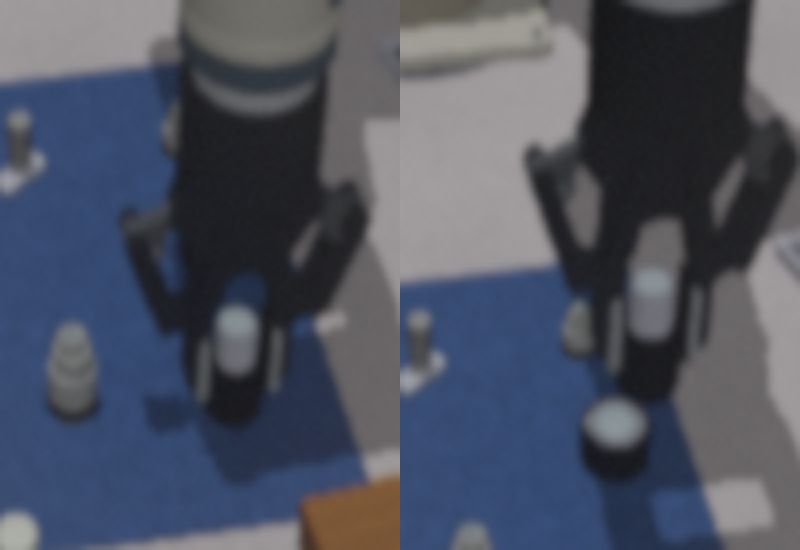

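```bash
cat >> arm.py <<'E'
def place(xy,deg,zg,op,hi=.15,rate=.3,dz=.003):
    P=[[*xy,hi],[*xy,zg+dz]];_,dg,r=best(P[0],deg,P)
    manip.servo_line(P[0],r,rate=rate)
    down(xy,zg+dz+.010,.15); manip.hold(.1); f0=manip.get_contact_force()[2]
    for e in(.005,.0025,.001,0,-.001):
        down(xy,zg+dz+e,.04); f=manip.get_contact_force()[2]-f0; print("dz",e,round(f,1),round(manip.get_position()[2],4))
        if f>5: break
    manip.hold(.15); manip.command_gripper(op); st("rel")
    manip.servo_line([*xy,hi],rate=.25); st("clear")
E
python3 - <<'E'
from vis import *
from arm import *
manip.servo_line([.6434,.0467,.19],rate=.25)
place(B3["mid"],106.7,.0004,.052,hi=.19)
snap("J")
cv2.imwrite("pics/sJ.png",cv2.resize(load("scene","J")["image"][110:220,330:450,::-1],None,fx=5,fy=5,interpolation=cv2.INTER_CUBIC))
E
```

```text
dz 0.005 0.7 0.0083
dz 0.0025 -0.0 0.0057
dz 0.001 1.4 0.0043
dz 0 1.3 0.0034
dz -0.001 12.3 0.0033
rel t 19.55 p [0.4764 0.2916 0.0023] w 0.0518 F [-0.6  0.  -0.4]
clear t 20.45 p [0.4756 0.2911 0.1889] w 0.0519 F [-0.2 -0.2  0.1]
```

View pics/sJ.png

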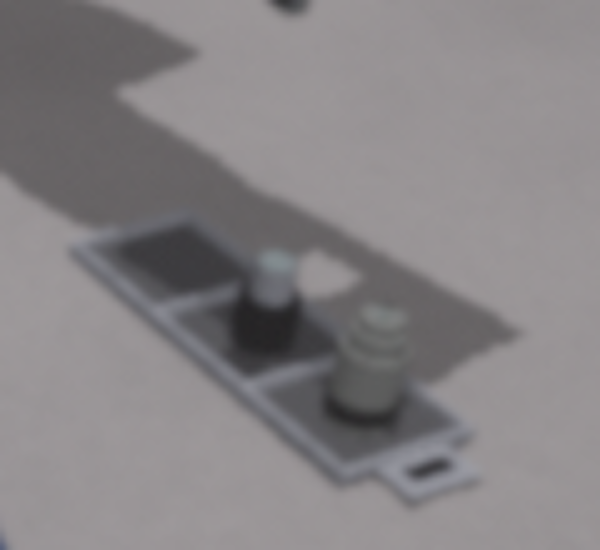

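Eyepiece at crop (270,300) and long objective at (370,370), both upright in their bays. The clip is next.

```bash
python3 - <<'E'
from vis import *
from arm import *
xy=(.4513,-.052)
over(xy,90,.004,.19)
down(xy,.02,.2)
snap("K")
for z in(.010,.004):
    down(xy,z,.06); f=manip.get_contact_force(); print(z,np.round(f,1))
    if abs(f[2])>8: break
manip.command_gripper(0,40); st("grip"); snap("L")
manip.servo_line([*xy,.15],rate=.25); st("up"); snap("M")
cv2.imwrite("pics/sM.png",np.hstack([cv2.resize(load("scene",k)["image"][y:y+100,210:310,::-1],None,fx=4,fy=5,interpolation=cv2.INTER_CUBIC) for k,y in(("L",110),("M",70))]))
E
```

```text
0.01 [ 0.1 -0.9 -0.1]
0.004 [0.4 1.3 0.5]
grip t 23.95 p [ 0.4514 -0.052   0.0041] w 0.0127 F [-0.4 -0.9  1.8]
up t 24.78 p [ 0.4505 -0.0519  0.1492] w 0.0124 F [-0.2 -0.2 -1.6]
```

View pics/sM.png

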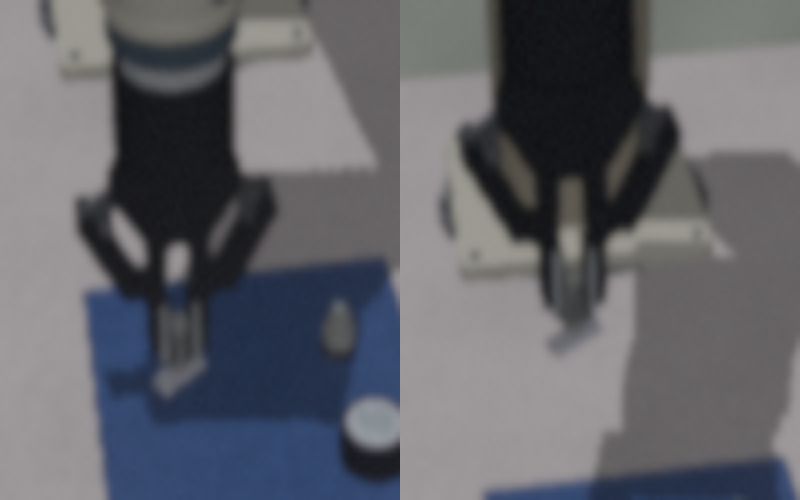

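```bash
python3 - <<'E'
from vis import *
from arm import *
place(B3["far"],106.7,.0041,.035,hi=.17)
manip.servo_line([.45,.15,.19],rate=.3)
snap("N")
cv2.imwrite("pics/sN.png",cv2.resize(load("scene","N")["image"][110:220,330:450,::-1],None,fx=5,fy=5,interpolation=cv2.INTER_CUBIC))
t=load("top","N");cv2.imwrite("pics/tN.png",cv2.resize(t["image"][165:265,130:230,::-1],None,fx=6,fy=6,interpolation=cv2.INTER_CUBIC));st()
E
```

```text
dz 0.005 0.4 0.0121
dz 0.0025 0.1 0.0094
dz 0.001 0.5 0.008
dz 0 1.5 0.0072
dz -0.001 15.7 0.0071
rel t 29.16 p [0.4031 0.2693 0.0059] w 0.035 F [0.  0.5 0. ]
clear t 29.97 p [0.4025 0.269  0.1691] w 0.0348 F [ 0.3  0.  -0.5]
 t 30.65 p [0.449  0.1503 0.1888] w 0.0349 F [ 0.2  0.2 -0.3]
```

View pics/sN.png

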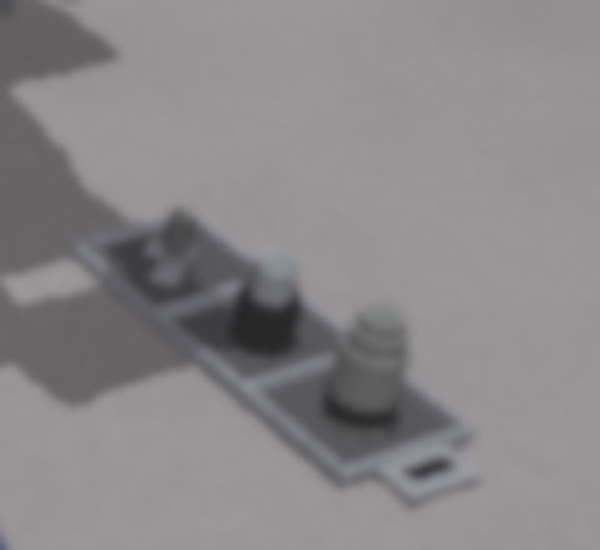

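View pics/tN.png

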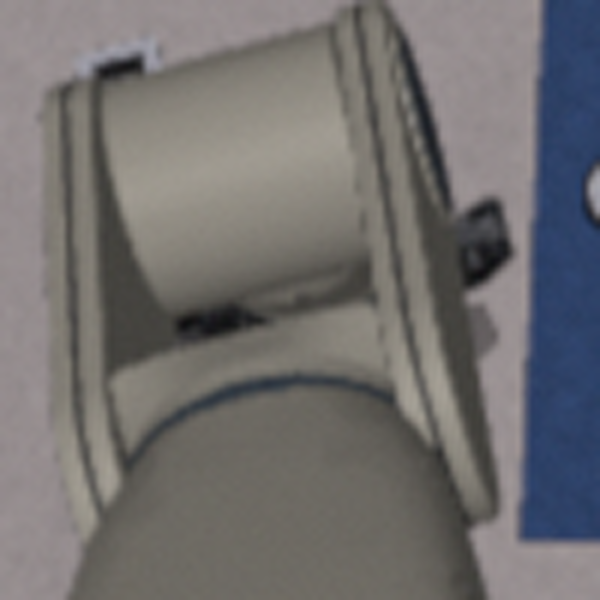

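All three parts stand in tray3. The condenser is next.

```bash
python3 - <<'E'
from vis import *
from arm import *
xy=(.5384,.0609)
manip.command_gripper(.07)
over(xy,90,.0,.19)
down(xy,.03,.2)
for z in(.015,.005,.0):
    down(xy,z,.08); f=manip.get_contact_force(); print(z,np.round(f,1))
    if abs(f[2])>8: break
manip.command_gripper(0,40); st("grip"); snap("O")
manip.servo_line([*xy,.10],rate=.25); st("up"); snap("P")
cv2.imwrite("pics/sP.png",np.hstack([cv2.resize(load("scene",k)["image"][y:y+100,250:350,::-1],None,fx=4,fy=5,interpolation=cv2.INTER_CUBIC) for k,y in(("O",130),("P",100))]))
E
```

```text
0.015 [ 0.2 -0.6 -0.2]
0.005 [-0.   0.1  0. ]
0.0 [ 0.6 -0.1 -0.7]
grip t 33.83 p [5.385e-01 6.090e-02 5.000e-04] w 0.0423 F [-1.9 -1.   5.1]
up t 34.48 p [0.5383 0.0609 0.1001] w 0.0419 F [ 0.6  0.2 -0.9]
```

View pics/sP.png

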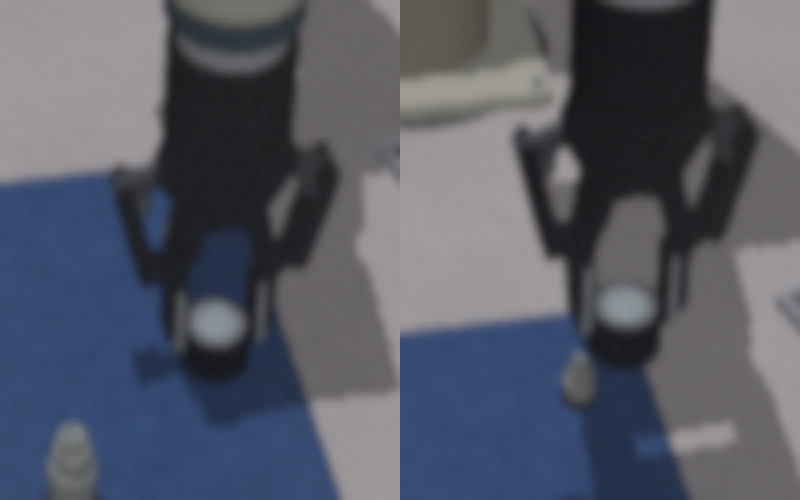

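```bash
python3 - <<'E'
from vis import *
from arm import *
manip.servo_line([.5384,.0609,.17],rate=.25)
place(B2["tab"],-32.1,.0005,.054,hi=.17)
manip.servo_line([.5,-.15,.19],rate=.3)
snap("Q")
cv2.imwrite("pics/sQ.png",cv2.resize(load("scene","Q")["image"][140:250,100:220,::-1],None,fx=5,fy=5,interpolation=cv2.INTER_CUBIC));st()
E
```

```text
dz 0.005 0.9 0.0084
dz 0.0025 -0.2 0.0058
dz 0.001 0.5 0.0044
dz 0 0.9 0.0036
dz -0.001 9.7 0.0035
rel t 39.55 p [ 0.5052 -0.3298  0.0024] w 0.054 F [ 0.1 -0.7 -0.6]
clear t 40.37 p [ 0.5044 -0.3293  0.1688] w 0.0544 F [ 0.1 -0.3 -0.4]
 t 41.22 p [ 0.5    -0.1513  0.1894] w 0.0538 F [ 0.1 -0.  -0.2]
```

View pics/sQ.png

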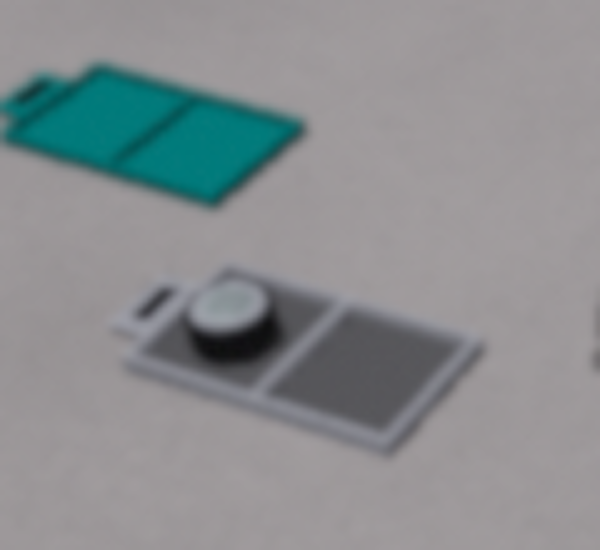

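```bash
python3 - <<'E'
from vis import *
from arm import *
xy=(.4446,.0570)
manip.command_gripper(.045)
over(xy,90,-.002,.19)
down(xy,.03,.2)
for z in(.010,.003,0,-.002):
    down(xy,z,.06); f=manip.get_contact_force(); print(z,np.round(f,1))
    if abs(f[2])>6: break
manip.command_gripper(0,40); st("grip"); snap("R")
manip.servo_line([*xy,.10],rate=.25); st("up"); snap("S")
cv2.imwrite("pics/sS.png",np.hstack([cv2.resize(load("scene",k)["image"][y:y+100,240:340,::-1],None,fx=4,fy=5,interpolation=cv2.INTER_CUBIC) for k,y in(("R",105),("S",75))]))
E
```

```text
0.01 [-0.7 -0.3  0.4]
0.003 [0.3 0.2 0.6]
0 [0.3 0.6 0. ]
-0.002 [0.  0.1 1. ]
grip t 45.32 p [ 0.4447  0.057  -0.0018] w 0.0193 F [-0.5 -0.2  5.1]
up t 45.98 p [0.4446 0.057  0.1001] w 0.019 F [-0.3  1.1 -0.9]
```

View pics/sS.png

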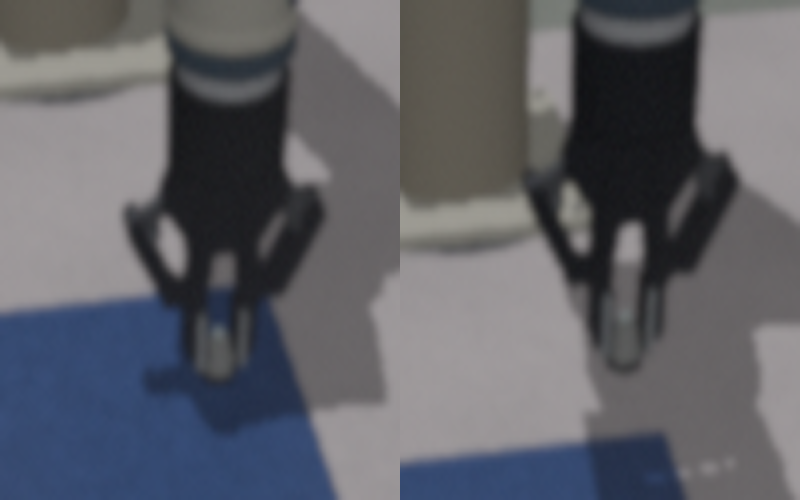

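```bash
python3 - <<'E'
from vis import *
from arm import *
manip.servo_line([.4446,.057,.17],rate=.25)
place(B2["far"],-32.1,-.0018,.036,hi=.17)
manip.move_to([.35,.05,.30],rv(np.radians(90)))
manip.command_gripper(.06)
q=manip.get_joint_positions();q=list(q);q[0]=1.9;manip.set_joints(q)
manip.hold(.3);st();snap("T")
cv2.imwrite("pics/sT.png",cv2.resize(load("scene","T")["image"][...,::-1],(800,600),interpolation=cv2.INTER_CUBIC))
cv2.imwrite("pics/tT.png",cv2.resize(load("top","T")["image"][110:270,120:400,::-1],None,fx=2.85,fy=2.85,interpolation=cv2.INTER_CUBIC))
E
```

```text
dz 0.005 1.1 0.0061
dz 0.0025 -0.5 0.0035
dz 0.001 0.3 0.0021
dz 0 1.8 0.0013
dz -0.001 11.6 0.0012
rel t 51.08 p [ 0.5458 -0.2649  0.    ] w 0.036 F [ 0.5  0.3 -0.2]
clear t 51.92 p [ 0.5451 -0.2646  0.1689] w 0.0357 F [-0.3  0.3 -0.5]
 t 56.06 p [-0.1252  0.3308  0.2999] w 0.0599 F [0.1 0.9 0. ]
```

View pics/sT.png

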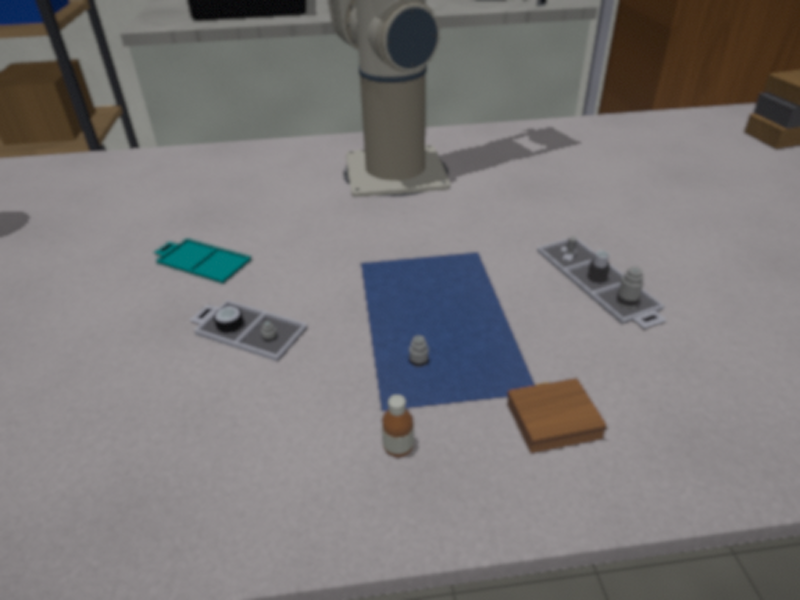

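View pics/tT.png

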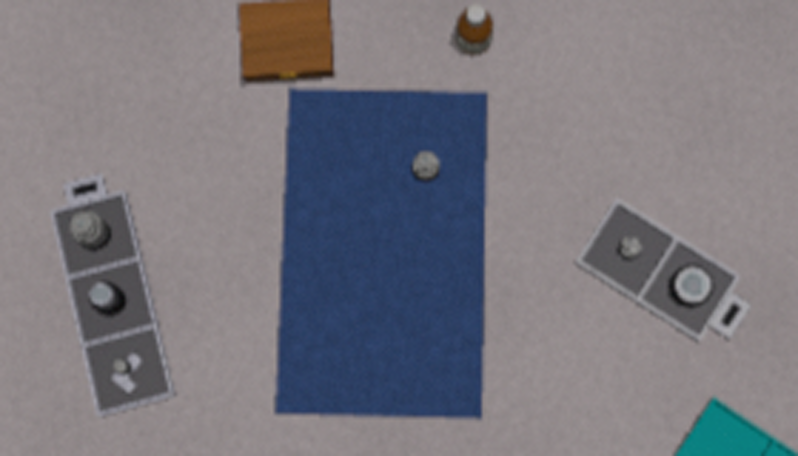

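```bash
python3 - <<'E'
from vis import *
from arm import B3,B2
t=load("top","T")
def z(x0,y0,x1,y1,f): return cv2.resize(t["image"][y0:y1,x0:x1,::-1],None,fx=f,fy=f,interpolation=cv2.INTER_CUBIC)
cv2.imwrite("pics/tz.png",np.hstack([z(135,172,185,258,6),z(318,174,386,260,6)]))
for n,p,h,b in(("long",(151.4,190.5),.033,B3["tab"]),("eye",(156.3,213.3),.028,B3["mid"]),("clip",(162.3,238.2),.041,B3["far"]),("cond",(362.6,209.4),.016,B2["tab"]),("short",(340.5,196.1),.015,B2["far"])):
    print(n,((plane(t,*p,h)[:2]-b)*1e3).round(1))
E
```

```text
long [-1.2 -2.3]
eye [3.2 1.1]
clip [ 0.  -2.6]
cond [ 2.2 -2.6]
short [ 1.4 -0.6]
```

View pics/tz.png

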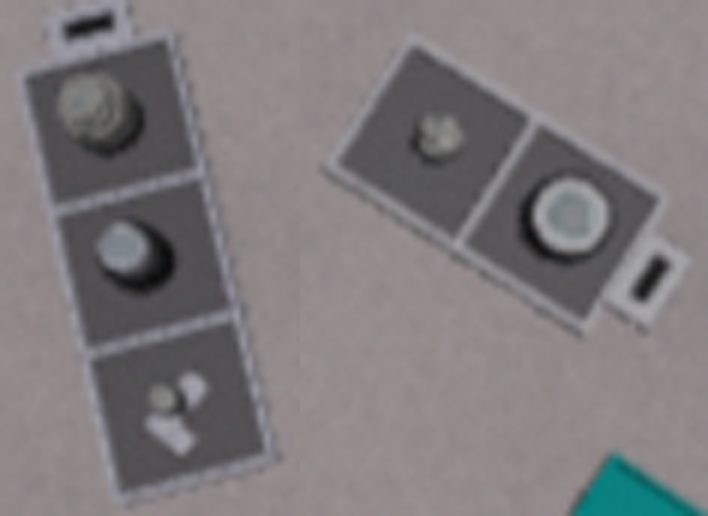

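All five parts are upright and measure within about 3.5 mm of their bay centres. The middle objective, slide box and bottle look unmoved, so I'm handing in.

```bash
python3 - <<'E'
from arm import *
st();manip.sign_off()
E
```

```text
t 56.16 p [-0.1253  0.3307  0.2999] w 0.06 F [-0.2  0.  -0.4]
the job is handed in; nothing more can be done
```

Both kits are made up and the job is handed in, at about 56 s of the 104 s allowed. I placed the parts in the order asked:
- **Three-bay tray:** longest objective beside the tab, eyepiece in the middle, specimen clip farthest from the tab.
- **Two-bay grey tray:** condenser lens beside the tab, shortest objective in the other bay.

**Last checks:** the final pictures show all five parts upright in their bays. By rough top-view pixel readings they are within about 3.5 mm of the bay centres, close to the precision of the measurement. The middle objective, slide box, bottle and turquoise look-alike look unmoved in the pictures; I did not measure them. The forces I read at set-down rose by at most about 16 N.

**What disagreed:**
- **Fingertip height:** the tips sat about 10–15 mm above the reported TCP height, where the description puts them 22 mm below it. The first grasp therefore held the longest objective by its nose, but it carried and set down fine. I corrected the grasp heights for the other four parts.
- **Finger width:** the readings ran 1.5–3 mm under the stated part diameters.

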